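Put the lids back after baking

ROBOT

A 6-joint arm with a two-finger parallel gripper is mounted at the origin on the work surface. World frame = base frame: x ahead of the robot, y to its left, z up, the work surface at z = 0. Lengths are in m, angles in rad, forces in N, time in s.
With the tool pointing down it reaches from about 0.375 to 0.975 m from the base axis. Payload 3.8 kg.
Tool frame: the origin (TCP) lies midway between the tips of the shut fingers; the grasp point (between the pads) lies 19 mm behind it; x points along the fingers, y is the direction in which the jaws open and shut, and the axes are right-handed (so a half turn about x gives the same grasp; the last joint's range is limited). The gripper opens to 88 mm and grips with 3 to 60 N. Pads are 18 mm wide; open, the fingers measure 123 mm over their backs; the gripper's body (75 mm by 187 mm) begins 45 mm behind the grasp point.
Start: joints at [-1.287, 0.264, 1.604, -0, 1.274, -0.037], TCP at [0.213, -0.641, 0.239] pointing down, gripper open.
Joint ranges: [-2.63, 2.63], [-0.94, 2.18], [0.31, 2.57], [-1.31, 4.45], [0, 2.66], [-2.55, 2.55]. Speed limits (rad/s): [2.57, 2.57, 3.14, 3.14, 3.14, 3.14].

INTERFACE

Orientations are given as a rotation vector (axis times angle).
In Python, from cell import manip, inverse_kinematics, cams, order gives the robot as it stands. Calls block until the motion is done:
- manip.move_pose(position, orientation): joint-space move of the TCP to a pose.
- manip.move_linear(position, rate=0.15, rot=None): straight line of the TCP; rot=None keeps the orientation; rate is the mean speed in m/s.
- manip.set_joints(angles): joint-space move.
- manip.set_gripper(opening, force=None): finger opening in m; force is the grip in N (None keeps the last); returns when the fingers have stopped.
- manip.dwell(seconds).
- inverse_kinematics(position, orientation): joint angles nearest the present ones, or None.
- manip.state(): the state.
- cams.capture(name): name is "side" or "top" or "wrist"; returns a dict with "image" (420x560x3 uint8, blue, green, red), "z_map" (420x560 float32, m along the optical axis (not along the pixel's ray), 0 where there is no reading), "intrinsics" (3x3 intrinsics, pixels), "k1" (the pictures are not rectified: a ray, as slopes to the right and down, at radius r is drawn at 1 + k1 r^2 times it, then the intrinsics apply), "position" and "orientation" of the camera in the world; the wrist camera has in their place "T_tool_cam" (4x4, takes a point from camera to tool coordinates, whose origin is the TCP and whose axes are the tool frame's). Camera axes: x right, y down, z forward; pixel columns grow to the right and rows downward; lengths in m; the calibration is good to about 2 mm. A picture is of the moment at which its call begins: read the wrist's pose just before it.
A pose or a line that the arm cannot do raises manip.IKError and nothing moves.
- order.close_job(): hands the job in, once; it reports no verdict.
The state is a dict: "clock": time; "joint_pos": joint angles; "joint_velocities": joint speeds; "tau": joint torques, N m; "tool_pos": TCP position; "tcp_rot": TCP orientation; "contact_force": force on the tool from outside, world axes, zero at the start; "moment": the same for the moment, N m; "gripper_width": finger opening in m.
Only numpy, scipy, OpenCV 4.12 (cv2) and the standard library are available. Lean on these libraries where they do the work, as an engineer would, in place of code of your own. Each camera call takes 0.05 s, during which the arm holds its last target. There are 200 camera calls.

TASK

The baking is finished and the washed lids are lying about on the counter. Put each lid back on the container it belongs to - the steel lid on the steel tin, the blue lid on the blue stoneware pot, the wooden lid on the wooden salt pot and the butter cover lengthwise on the butter dish inside its raised lip - so that each sits flat and fully home. Lower the lids on gently rather than dropping them, and leave the containers, the mug and the jam jar standing where they are.

Things in the scene. Friction and masses are not known exactly. Their poses are not given: they have to be found in the camera images.
- tin_lid_mid (a point): Brushed steel lid with a black knob; belongs on the steel tin. Stands upright, 42 mm high: below, a plug 8 mm high, 88 mm across tapering to 82 at its foot; then a disc 108 mm across, 8 mm thick; on top a cylindrical knob 28 mm across, 26 mm high, to hold it by. Point: the lid's centre, 21 mm above its underside, 5 mm above the knob's foot; z up. Seated, the disc rests on the rim, this point 13 mm above the rim.
- pot_lid_mid (a point): Dark blue glazed lid with a blue knob; belongs on the blue pot. Stands upright, 42 mm high: below, a plug 8 mm high, 68 mm across tapering to 62 at its foot; then a disc 90 mm across, 8 mm thick; on top a cylindrical knob 26 mm across, 26 mm high, to hold it by. Point: the lid's centre, 21 mm above its underside, 5 mm above the knob's foot; z up. Seated, the disc rests on the rim, this point 13 mm above the rim.
- cellar_lid_mid (a point): Small brown wooden lid with a wooden knob; belongs on the wooden salt pot. Stands upright, 42 mm high: below, a plug 8 mm high, 52 mm across tapering to 46 at its foot; then a disc 78 mm across, 8 mm thick; on top a cylindrical knob 24 mm across, 26 mm high, to hold it by. Point: the lid's centre, 21 mm above its underside, 5 mm above the knob's foot; z up. Seated, the disc rests on the rim, this point 13 mm above the rim.
- cover_mid (a point): Buttery-cream ceramic butter cover, blue line round its foot: hollow box, open below, 118 mm long (x) by 72 wide (y) by 50 high; on top in the middle a bar grip 56 mm long (x), 14 thick (y), 24 high, to be pinched across its thickness. Stands open side down. Point: its centre, 37 mm above its foot, 13 mm below the bar's foot, 37 mm below the bar's top. Either end may go to either end of the dish.
- tin_rim (a point): Brushed steel tin, open, upright: 104 mm across, 80 mm high, mouth 98 mm across inside. This point is the centre of its mouth at rim height. Loose, about 0.45 kg.
- pot_rim (a point): Dark blue stoneware pot, open, upright: 88 mm across, 65 mm high, mouth 78 mm across inside. This point is the centre of its mouth at rim height. Loose, about 0.5 kg.
- cellar_rim (a point): Brown wooden salt pot, open, upright: 74 mm across, 48 mm high, mouth 62 mm across inside. This point is the centre of its mouth at rim height. Loose, about 0.35 kg.
- dish_mid (a point): Buttery-cream ceramic butter dish, blue line on its lip: tray 150 mm long (x) by 102 wide (y), 13 high, with an upright lip 6 mm thick and 7 mm high round a flat floor of 138 by 90 mm. Point: centre of the floor, 6 mm above the counter. The cover goes on the floor inside the lip, its centre point then 37 mm above this one. Loose, about 0.45 kg.
- mug_rim (a point): Rust-red mug without a lid, 78 mm across, 88 mm high, its handle (along its y) reaching 76 mm from its axis; not to be disturbed. This point is the centre of its mouth at rim height.
- jam_mid (a point): Closed dark red jam jar with a brass-coloured cap, 66 mm across, 90 mm high; not to be disturbed. This point is its centre, half-way up.
Things that resemble listed ones, but are neither listed nor needed, are in the scene too. Leave any green or turquoise look-alike of the part that bears cover_mid alone.

How it is judged:
By the outcome, as a careful person would: the job done as asked, in the order asked, and still so for the second after the job is handed in, with the robot touching nothing.
It also fails if it takes over 112 s, if anything falls off the work surface, if the arm or the gripper's body presses on something with over 40 N, if the wrist force passes 120 N, or if a joint passes its speed limit or range.

## Working session

There is one attempt and no reset: what is moved stays moved. The work goes in short steps, each a Python script; the robot and the scene stay as the last script left them, time stands still between calls to the robot, and variables do not carry over. Pictures are saved under pics/ and viewed, about 12 in all and at most 16, crops included, and the job is handed in when it is done.

```bash
mkdir -p pics; ls; cat > h.py <<'E'
import numpy as np, cv2
from cell import manip, inverse_kinematics, cams, order
from scipy.spatial.transform import Rotation as R
def campose(c, st=None):
    if 'T_tool_cam' in c:
        T=np.eye(4); T[:3,:3]=R.from_rotvec(st['tcp_rot']).as_matrix(); T[:3,3]=st['tool_pos']
        T=T@np.array(c['T_tool_cam']); return T[:3,:3],T[:3,3]
    o=np.array(c['orientation'],float)
    M=o if o.shape==(3,3) else R.from_rotvec(o).as_matrix()
    return M,np.array(c['position'],float)
def slopes(c,uv):
    K=np.array(c['intrinsics']); uv=np.asarray(uv,float).reshape(-1,1,2)
    return cv2.undistortPoints(uv,K,np.array([c['k1'],0,0,0.])).reshape(-1,2)
def onplane(c,uv,z,st=None):
    M,p=campose(c,st); s=slopes(c,uv); d=np.c_[s,np.ones(len(s))]@M.T
    return p+d*((z-p[2])/d[:,2])[:,None]
def cloud(c,st=None):
    M,p=campose(c,st); h,w=c['z_map'].shape
    u,v=np.meshgrid(np.arange(w),np.arange(h)); s=slopes(c,np.c_[u.ravel(),v.ravel()])
    z=c['z_map'].ravel()[:,None]; P=p+(np.c_[s,np.ones(len(s))]*z)@M.T
    P[z[:,0]==0]=np.nan
    return P.reshape(h,w,3)
E
python3 - <<'E'
from h import *
import pickle
for n in ('top','side'):
    c=cams.capture(n); pickle.dump(c,open(n+'.pkl','wb')); cv2.imwrite(f'pics/{n}0.png',c['image'])
    print(n,c['position'],c['orientation'],c['k1'],c['intrinsics'])
print(manip.state())
E
```

```text
pics
top [ 0.24110238 -0.01388856  1.90861681] [-2.13938817  2.17332398 -0.0987441 ] -0.0882367707361415 [[539.16849412   0.         286.87409921]
 [  0.         539.16849412 204.1369729 ]
 [  0.           0.           1.        ]]
side [-0.1598335   0.77621137  1.13123148] [-0.89345303  2.56561673 -0.99897349] -0.08285585261281508 [[481.15415668   0.         278.49446262]
 [  0.         481.15415668 214.30281415]
 [  0.           0.           1.        ]]
{'clock': 0.1, 'joint_pos': array([-1.28684917e+00,  2.64692262e-01,  1.60521852e+00, -2.68363210e-06,
        1.27371867e+00, -3.69081709e-02]), 'joint_velocities': array([-2.70474157e-04, -3.39409464e-03, -1.19804748e-03,  4.40730618e-04,
        5.42864493e-05, -3.17137224e-05]), 'tau': array([-4.94383967e-04, -5.03620327e+01, -3.58071363e+01,  7.30206608e-02,
        2.33191985e-02, -4.52773622e-05]), 'tool_pos': array([ 0.21269292, -0.63993907,  0.237513  ]), 'tcp_rot': array([ 2.04857515,  0.33363758, -2.04910127]), 'contact_force': array([-0.25348351, -0.34971052, -0.65696676]), 'moment': array([ 0.00204838, -0.02373813, -0.01134458]), 'gripper_width': 0.08813028452307115}
```

View pics/top0.png

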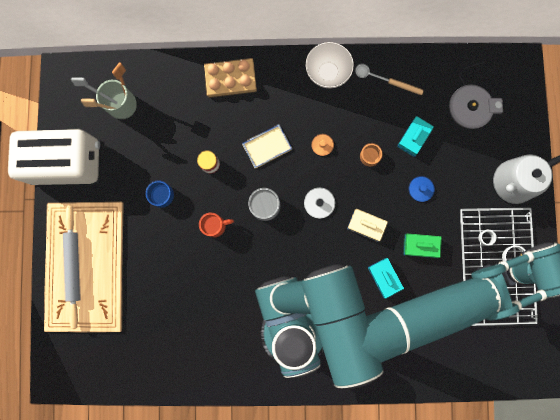

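View pics/side0.png

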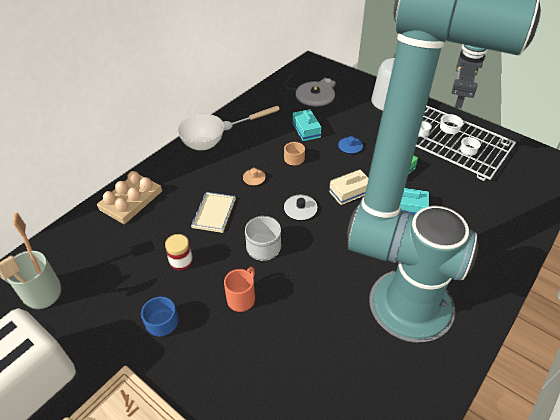

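View 1 (top): tin (264,204), steel lid (320,202), blue pot (159,194), blue lid (421,188), wooden lid (322,145), salt pot (371,154), dish (267,146), cream cover (368,224), mug (211,225), jam (207,161). The look-alike covers are turquoise (416,136) and (386,278), and green (423,245). The cream one at (368,224) fits the description. View 2 (side) shows the same layout with every lid standing upright.

Next I get coarse positions and a wrist survey pose.

```bash
python3 - <<'E'
from h import *
import pickle
c=pickle.load(open('top.pkl','rb')); P=cloud(c)
O=dict(tin=(264,204,.08),tinlid=(320,202,.016),pot=(159,194,.065),potlid=(421,188,.016),cellar=(371,154,.048),cellarlid=(322,145,.016),dish=(267,146,.006),cover=(368,224,.05),mug=(211,225,.088),jam=(207,161,.09),teal1=(416,136,.05),green=(423,245,.05))
for k,(u,v,z) in O.items():
    W=P[v-25:v+26,u-25:u+26].reshape(-1,3); W=W[W[:,2]>0.006]
    g=onplane(c,[(u,v)],z)[0]; W=W[np.hypot(*(W[:,:2]-g[:2]).T)<.08]
    print(k,g.round(3),'r',np.hypot(g[0],g[1]).round(3),'zmax %.3f'%np.nanpercentile(W[:,2],99),'bbox mid',((W.max(0)+W.min(0))/2)[:2].round(3),np.ptp(W,axis=0)[:2].round(3))
s=cams.capture('wrist'); print(s['T_tool_cam'].round(3),s['intrinsics'].round(0),s['k1'])
for yaw in (0,1.57):print(R.from_rotvec(manip.state()['tcp_rot']).as_matrix().round(2))
E
```

```text
tin [0.444 0.096 0.08 ] r 0.455 zmax 0.086 bbox mid [0.444 0.097] [0.154 0.156]
tinlid [ 0.455 -0.098  0.016] r 0.466 zmax 0.046 bbox mid [ 0.455 -0.099] [0.154 0.156]
pot [0.487 0.463 0.065] r 0.672 zmax 0.075 bbox mid [0.486 0.461] [0.156 0.148]
potlid [ 0.499 -0.458  0.016] r 0.677 zmax 0.046 bbox mid [ 0.496 -0.458] [0.148 0.154]
cellar [ 0.618 -0.279  0.048] r 0.678 zmax 0.056 bbox mid [ 0.619 -0.281] [0.153 0.152]
cellarlid [ 0.66  -0.11   0.016] r 0.669 zmax 0.047 bbox mid [ 0.664 -0.108] [0.152 0.147]
dish [0.663 0.088 0.006] r 0.668 zmax 0.022 bbox mid [0.666 0.087] [0.153 0.158]
cover [ 0.372 -0.261  0.05 ] r 0.454 zmax 0.078 bbox mid [ 0.374 -0.262] [0.152 0.155]
mug [0.375 0.277 0.088] r 0.466 zmax 0.093 bbox mid [0.375 0.275] [0.153 0.151]
jam [0.596 0.29  0.09 ] r 0.663 zmax 0.099 bbox mid [0.599 0.292] [0.15  0.156]
teal1 [ 0.68 -0.44  0.05] r 0.81 zmax 0.078 bbox mid [ 0.68  -0.443] [0.157 0.152]
green [ 0.297 -0.448  0.05 ] r 0.538 zmax 0.079 bbox mid [ 0.3   -0.449] [0.151 0.154]
[[-0.001 -0.255  0.967 -0.148]
 [ 1.    -0.001  0.001  0.   ]
 [ 0.001  0.967  0.255 -0.066]
 [ 0.     0.     0.     1.   ]] [[344.   0. 278.]
 [  0. 344. 205.]
 [  0.   0.   1.]] -0.04921349467268293
[[-0.    0.32 -0.95]
 [ 0.   -0.95 -0.32]
 [-1.   -0.   -0.  ]]
[[-0.    0.32 -0.95]
 [ 0.   -0.95 -0.32]
 [-1.   -0.   -0.  ]]
```

```bash
cat >> h.py <<'E'
def down(yaw):
    """tool pointing down; yaw=0: jaws along world y"""
    return (R.from_euler('z',yaw)*R.from_matrix(np.array([[0,0,-1],[0,-1,0],[-1,0,0]]))).as_rotvec()
def shot(name,fn):
    import pickle
    st=manip.state(); c=cams.capture(name); pickle.dump((c,st),open(fn+'.pkl','wb')); cv2.imwrite(f'pics/{fn}.png',c['image']); return c,st
E
python3 - <<'E'
from h import *
for i,(x,y) in enumerate([(.45,-.28),(.47,.2)]):
    manip.move_pose([x,y,.33],down(0)); manip.dwell(.3); shot('wrist',f'w{i}'); s=manip.state(); print(s['clock'],s['tool_pos'],s['joint_pos'].round(2))
E
```

```text
2.1167 [ 0.44981435 -0.28043592  0.32978591] [-0.6  -0.06  1.79 -0.    1.41  0.97]
4.2167 [0.47021383 0.19955579 0.32998001] [ 0.35 -0.1   1.83 -0.    1.41  1.92]
```

View pics/w0.png

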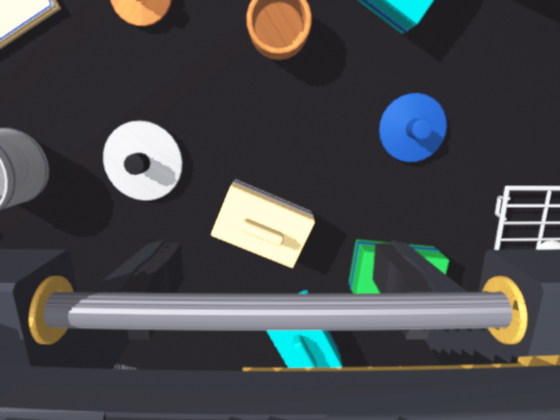

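View pics/w1.png

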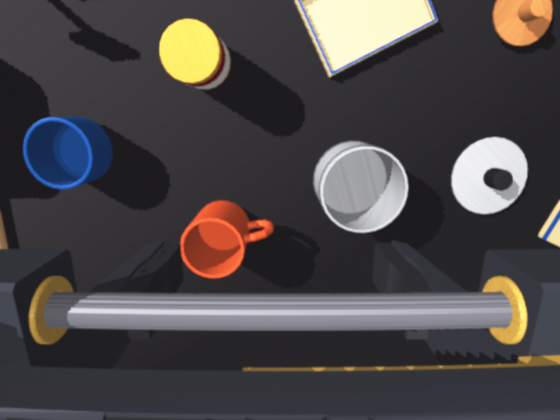

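View 3 (w0): cream cover (263,224), blue lid (413,128), steel lid (142,160), salt pot (279,25). View 4 (w1): tin mouth (362,188), pot mouth (62,153), mug (214,240), jam (192,50). The dish and wooden lid are clipped, so I take one more view there, then measure everything and crop the cover candidates.

```bash
cat > meas.py <<'E'
from h import *
import pickle
from scipy.optimize import least_squares
def band(P,g,z,tol,rad):
    W=P.reshape(-1,3); m=(abs(W[:,2]-z)<tol)&(np.hypot(W[:,0]-g[0],W[:,1]-g[1])<rad); return W[m]
def circ(W,g,r):
    h=cv2.convexHull(W[:,:2].astype(np.float32))[:,0]
    f=least_squares(lambda p:np.hypot(h[:,0]-p[0],h[:,1]-p[1])-p[2],[*g[:2],r],loss='soft_l1',f_scale=.001)
    return f.x
E
python3 - <<'E'
from meas import *
manip.move_pose([.60,-.06,.33],down(0)); manip.dwell(.3); shot('wrist','w2'); print(manip.state()['clock'])
G=dict(tin=(.444,.096,.08,.052),tinlid=(.455,-.098,.016,.054),tinknob=(.455,-.098,.042,.014),pot=(.487,.463,.065,.044),potlid=(.499,-.458,.016,.045),potknob=(.497,-.458,.042,.013),cellar=(.618,-.279,.048,.037),clid=(.661,-.109,.016,.039),cknob=(.661,-.109,.042,.012),mug=(.375,.277,.088,.039),jam=(.597,.291,.09,.033))
for w in ('w0','w1','w2'):
    c,st=pickle.load(open(w+'.pkl','rb')); P=cloud(c,st)
    print(w)
    for k,(x,y,z,r) in G.items():
        W=band(P,(x,y),z,.006 if 'lid' in k or 'knob' in k else .005,r+.012)
        if len(W)<60: continue
        f=circ(W,(x,y),r); print('  ',k,len(W),'z %.4f'%np.median(W[:,2]),f.round(4),'want r',r)
    for k,g,z,rad in (('cover',(.373,-.261),.05,.085),('bar',(.373,-.261),.074,.05),('dishlip',(.664,.088),.013,.1)):
        W=band(P,g,z,.004,rad)
        if len(W)<60: continue
        b=cv2.minAreaRect((W[:,:2]*1000).astype(np.float32)); print('  ',k,len(W),'z %.4f'%np.median(W[:,2]),np.round(b[0],1),np.round(b[1],1),round(b[2],1))
i=cv2.imread('pics/w0.png'); cv2.imwrite('pics/crop0.png',np.hstack([cv2.resize(i[170:290,190:470],None,fx=2,fy=2),]))
E
```

```text
5.6833
w0
   tin 310 z 0.0798 [0.4499 0.0948 0.0506] want r 0.052
   tinlid 4367 z 0.0155 [ 0.4557 -0.0961  0.0537] want r 0.054
   tinknob 383 z 0.0436 [ 0.4563 -0.0968  0.0134] want r 0.014
   potlid 3169 z 0.0157 [ 0.4997 -0.4601  0.0448] want r 0.045
   potknob 348 z 0.0441 [ 0.4998 -0.4601  0.0123] want r 0.013
   cellar 760 z 0.0497 [ 0.6217 -0.2819  0.0362] want r 0.037
   clid 1170 z 0.0153 [ 0.6644 -0.1122  0.0382] want r 0.039
   cover 4077 z 0.0522 [ 372.5 -260.5] [118.3  72.3] 66.5
   bar 486 z 0.0756 [ 372.3 -260.4] [55.8 14.7] 66.0
   dishlip 585 z 0.0137 [649.6  48.3] [42.4 93.7] 26.8
w1
   tin 973 z 0.0817 [0.4498 0.0975 0.0518] want r 0.052
   tinlid 4003 z 0.0158 [ 0.4554 -0.0957  0.0541] want r 0.054
   tinknob 375 z 0.0441 [ 0.4556 -0.0949  0.0136] want r 0.014
   pot 1230 z 0.0662 [0.4935 0.4665 0.0437] want r 0.044
   clid 1775 z 0.0160 [ 0.665  -0.1109  0.0389] want r 0.039
   cknob 361 z 0.0438 [ 0.6649 -0.1105  0.0121] want r 0.012
   mug 806 z 0.0896 [0.3805 0.2791 0.0387] want r 0.039
   jam 3051 z 0.0920 [0.6023 0.292  0.0317] want r 0.033
   dishlip 2170 z 0.0106 [662.4  87. ] [ 99.4 150.8] 26.1
w2
   tin 137 z 0.0804 [0.4512 0.0966 0.051 ] want r 0.052
   tinlid 3415 z 0.0158 [ 0.4557 -0.0959  0.0535] want r 0.054
   tinknob 325 z 0.0441 [ 0.4557 -0.096   0.0136] want r 0.014
   potlid 1248 z 0.0162 [ 0.5037 -0.4526  0.0387] want r 0.045
   potknob 92 z 0.0416 [ 0.5    -0.4577  0.0117] want r 0.013
   cellar 1032 z 0.0498 [ 0.6228 -0.2811  0.0367] want r 0.037
   clid 2493 z 0.0158 [ 0.6652 -0.1114  0.0387] want r 0.039
   cknob 303 z 0.0438 [ 0.6654 -0.1114  0.0117] want r 0.012
   jam 275 z 0.0907 [0.6028 0.2891 0.03  ] want r 0.033
   cover 613 z 0.0523 [ 351.2 -244.8] [109.   22.5] 63.9
   dishlip 2623 z 0.0137 [664.3  87.8] [102.1 150.6] 26.8
```

View pics/crop0.png

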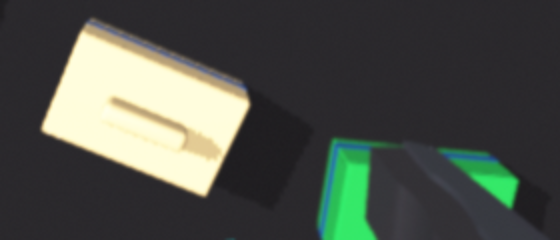

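View pics/w2.png

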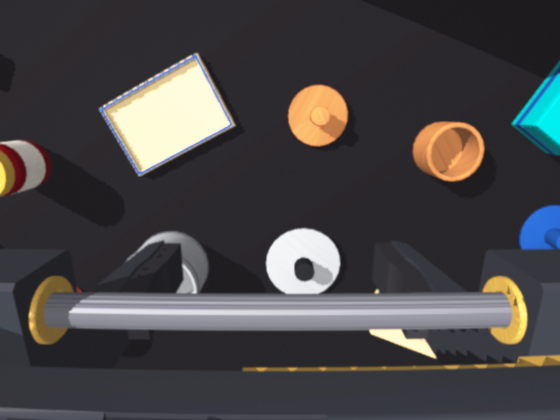

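Views 5 and 6: in the crop, the cover at w0 (263,224) is cream with a blue foot line, and its neighbour at (400,265) is green. w2 shows the dish (167,113), wooden lid (318,115) and salt pot (455,150). The fits agree across views to 1–2 mm and the radii match. I start with the steel lid.

```bash
cat > pp.py <<'E'
from meas import *
def yawfor(p): return np.arctan2(p[1],p[0])+np.pi/2   # jaws radial, last joint near 0
def fz(n=4):
    v=[]
    for _ in range(n): manip.dwell(.02); v.append(manip.state()['contact_force'])
    return np.mean(v,0)
def job(pick,ztcp,place,dz,knob,yp=None,yq=None,hov=.12,force=30):
    """grasp at pick with TCP at ztcp, seat at place with TCP at ztcp+dz"""
    yp=yawfor(pick) if yp is None else yp; yq=yawfor(place) if yq is None else yq
    w=knob+.024
    manip.set_gripper(w+.01)
    manip.move_pose([*pick,ztcp+.08],down(yp)); manip.dwell(.15)
    manip.move_linear([*pick,ztcp],.12); manip.dwell(.15)
    manip.set_gripper(knob-.012,force); s=manip.state()
    print('t %.1f grasp width %.4f'%(s['clock'],s['gripper_width']),'tcp',s['tool_pos'].round(4))
    manip.move_linear([*pick,ztcp+hov],.15)
    z0=ztcp+dz; h=max(ztcp+hov,z0+.06)
    manip.move_linear([*pick,h],.15)
    manip.move_pose([*place,h],down(yq)); manip.dwell(.3)
    print('width %.4f'%manip.state()['gripper_width'],'held f',fz().round(2))
    manip.move_linear([*place,z0+.014],.12); manip.dwell(.2); b=fz()
    for z in np.arange(z0+.012,z0-.0031,-.001):
        manip.move_linear([*place,z],.03); d=fz(2)-b
        if abs(d[2])>2.5: break
    print('stop dz %.4f'%(z-z0),'df',d.round(2),'tcp',manip.state()['tool_pos'].round(4))
    manip.dwell(.1)
    manip.set_gripper(w); manip.dwell(.15)
    manip.move_linear([*place,z+.1],.12)
    print('t %.1f'%manip.state()['clock'])
E
python3 - <<'E'
from pp import *
job((.4556,-.0958),.020,(.4499,.0968),.072,.028)
shot('wrist','p1'); shot('side','s1')
E
```

```text
t 9.3 grasp width 0.0272 tcp [ 0.4556 -0.0958  0.0201]
width 0.0270 held f [-0.13  0.05 -1.06]
stop dz -0.0010 df [-2.04  0.5   7.89] tcp [0.4501 0.0968 0.092 ]
t 18.2
```

View pics/s1.png

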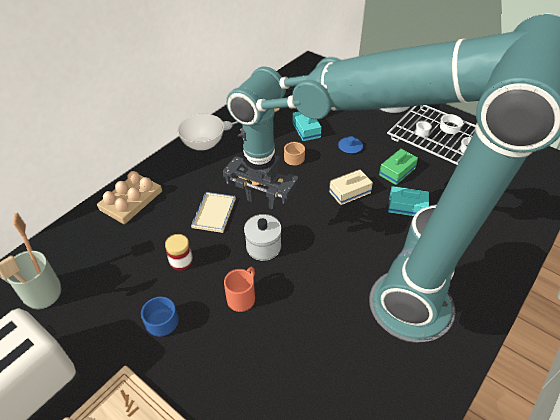

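View 7: the steel lid sits level on the tin at (263,235), and first contact came at the predicted height. Next, the blue lid and the wooden lid.

```bash
python3 - <<'E'
from pp import *
c,st=pickle.load(open('p1.pkl','rb')); P=cloud(c,st)
W=band(P,(.45,.097),.088,.006,.065); print('tin lid',len(W), W.size and circ(W,(.45,.097),.054).round(4), 'z',np.median(W[:,2]) if len(W) else None)
A=np.c_[W[:,:2]-W[:,:2].mean(0),np.ones(len(W))]; print('slope',np.linalg.lstsq(A,W[:,2],rcond=None)[0].round(4))
job((.4998,-.4601),.020,(.4935,.4665),.057,.026,hov=.17)
shot('wrist','p2')
job((.6651,-.1112),.020,(.6224,-.2814),.040,.024,hov=.12)
shot('wrist','p3'); shot('side','s3')
for n,g,r,z in (('p2',(.4935,.4665),.045,.073),('p3',(.6224,-.2814),.039,.056)):
    c,st=pickle.load(open(n+'.pkl','rb')); P=cloud(c,st); W=band(P,g,z,.006,r+.012)
    if len(W)<50: print(n,len(W)); continue
    A=np.c_[W[:,:2]-W[:,:2].mean(0),np.ones(len(W))]; print(n,circ(W,g,r).round(4),'z',np.median(W[:,2]).round(4),'slope',np.linalg.lstsq(A,W[:,2],rcond=None)[0].round(4))
E
```

```text
tin lid 13819 [0.4512 0.0965 0.0538] z 0.08768583426481469
slope [ 0.0002 -0.0021  0.0878]
t 22.4 grasp width 0.0250 tcp [ 0.4998 -0.4601  0.0201]
width 0.0248 held f [-0.03  0.02 -1.84]
stop dz -0.0010 df [-2.21 -2.15  7.46] tcp [0.4937 0.4666 0.0771]
t 34.6
t 38.9 grasp width 0.0229 tcp [ 0.6651 -0.1112  0.0201]
width 0.0233 held f [ 0.38  0.25 -1.06]
stop dz -0.0010 df [-1.47  0.74  6.08] tcp [ 0.6226 -0.2815  0.06  ]
t 47.9
p2 [0.495  0.4661 0.0449] z 0.0726 slope [ 0.0025 -0.0026  0.0727]
p3 [ 0.6235 -0.2815  0.0387] z 0.0557 slope [-0.0006 -0.0018  0.0558]
```

View pics/s3.png

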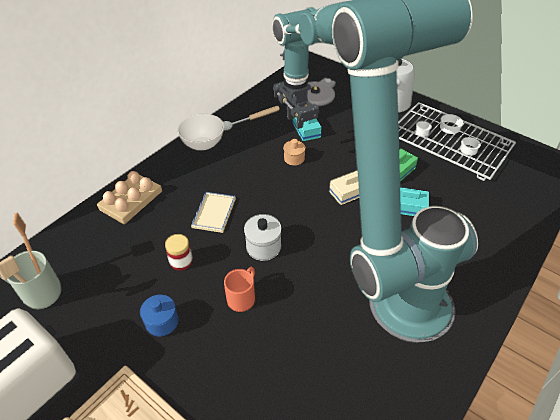

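View 8: the steel, blue (159,313) and wooden (294,150) lids are all seated. Depth fits show them level at the right heights. The cream cover is last.

```bash
python3 - <<'E'
from pp import *
job((.3724,-.2604),.0535,(.6643,.0877),.006,.014,yp=np.radians(66.3),yq=np.radians(116.8),hov=.16)
manip.move_linear([.62,.05,.33],.2,rot=down(0)); manip.dwell(.2)
c,st=shot('wrist','p4'); shot('side','s4'); P=cloud(c,st)
for k,g,z,rad in (('cover',(.664,.088),.056,.085),('bar',(.664,.088),.08,.05),('dishlip',(.664,.088),.013,.1)):
    W=band(P,g,z,.004,rad)
    if len(W)<20: print(k,len(W)); continue
    b=cv2.minAreaRect((W[:,:2]*1000).astype(np.float32)); A=np.c_[W[:,:2]-W[:,:2].mean(0),np.ones(len(W))]
    print(k,len(W),np.round(b[0],1),np.round(b[1],1),round(b[2],1),np.linalg.lstsq(A,W[:,2],rcond=None)[0].round(4))
print(manip.state()['clock'])
E
python3 -c "
import cv2,numpy as np
a=cv2.imread('pics/p4.png');b=cv2.imread('pics/s4.png');cv2.imwrite('pics/f.png',cv2.resize(np.hstack([a,b]),(800,300),interpolation=cv2.INTER_AREA))"
```

```text
t 50.9 grasp width 0.0138 tcp [ 0.3723 -0.2603  0.0536]
width 0.0143 held f [ 0.08  0.12 -3.8 ]
stop dz -0.0010 df [-3.88  0.02  8.62] tcp [0.6645 0.0877 0.0596]
t 61.7
cover 5326 [665.7  87.5] [ 72.7 118.6] 26.8 [-0.0024 -0.0009  0.058 ]
bar 603 [665.6  87.5] [14.1 56. ] 26.7 [-0.0162 -0.0058  0.0813]
dishlip 1850 [664.6  88.5] [102.9 150.9] 26.6 [-0.0014  0.002   0.0142]
64.2083
```

View pics/f.png

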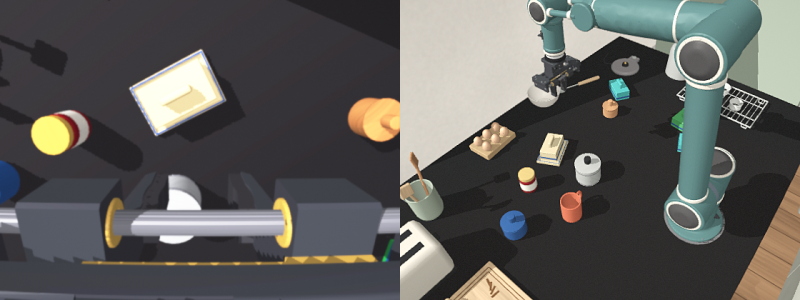

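View 9: the cover sits inside the dish lip (wrist half, 178,92), the other lids are on, and the mug and jam jar are undisturbed.

```bash
python3 -c "
from h import *
print(order.close_job())"
```

```text
the job is handed in; nothing more can be done
None
```

I put all four lids on their containers in the order asked: steel lid on the tin, blue lid on the pot, wooden lid on the salt pot, then the cream butter cover lengthwise on the dish. The job was handed in at about 64 s of the 112 s allowed.

- **How they were lowered:** each lid went down in 1 mm steps until it touched, at 6–9 N and within 1 mm of the height I had worked out. I only then let go.
- **Lids seated:** depth checks showed the three round lids level. Their disc tops read 87.7, 72.6 and 55.7 mm, against 88, 73 and 56 mm expected.
- **Cover on the dish:** its centre is about 1.5 mm from the dish centre, its angle matches to 0.2°, and it lies inside the lip. Its top read about 2 mm high, but it read the same amount high on the bare counter, so I take that as camera bias.
- **Nothing disturbed:** the last pictures show the mug, jam jar and green and turquoise look-alike covers looking undisturbed. I did not measure the mug or jar again. The lid and dish fits put the containers within about 1.5 mm of where they started.

No check failed. The only disagreement was 1–2 mm between camera views.

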